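# Bring the pulley's high spot to the pointer

## Robot

A 7-joint arm with a two-finger parallel gripper is mounted at the origin on the work surface. World frame = base frame: x ahead of the robot, y to its left, z up, the work surface at z = 0. Lengths are in m, angles in rad, forces in N, time in s.
With the tool pointing down it reaches from about 0.425 to 0.95 m from the base axis. Payload 4.7 kg.
Tool frame: the origin (TCP) lies between the finger pads; the fingertips stand 25 mm ahead of it and the grasp point (between the pads) lies 6 mm ahead of it; x points along the fingers, z is the direction in which the jaws open and shut, and the axes are right-handed (so a half turn about x gives the same grasp; the last joint's range is limited). The gripper opens to 85 mm and grips with 20 to 120 N. Pads are 22 mm wide; open, the fingers measure 114 mm over their backs; the gripper's body (76 mm by 85 mm) begins 54 mm behind the grasp point. The pads swing forward as they close: fully open they stand 13 mm farther back than shut.
Start: joints at [-1.289, 0.469, -0.049, 1.532, 0.024, 1.141, -0.082], TCP at [0.206, 0.643, 0.256] pointing down, gripper open.
Joint ranges: [-2.59, 2.59], [-0.33, 1.99], [-1.39, 1.29], [0.1, 2.45], [-1.04, 4.18], [0.21, 1.99], [-2.66, 2.66]. Speed limits (rad/s): [2.57, 2.57, 3.14, 3.14, 3.14, 3.14, 3.14].

## Interface

Orientations are given as a 3x3 rotation matrix whose columns are the frame's x, y, z axes.
In Python, from rig import * gives the robot as it stands. Calls block until the motion is done:
- movep(position, orientation): joint-space move of the TCP to a pose.
- move_l(position, attitude=None, feed=0.15, until_force=None): straight line of the TCP; attitude=None keeps the orientation; feed is the mean speed in m/s. With until_force (N) it stops when the force on the tool has changed by that much, and returns True; else False.
- move_joints(angles): joint-space move.
- command_gripper(opening, newtons=None): finger opening in m; newtons is the grip in N (None keeps the last); returns when the fingers have stopped.
- sleep(seconds).
- inverse_kinematics(position, orientation): joint angles nearest the present ones, or None.
- sense(): the state.
- camera(name): name is "scene" or "top" or "wrist"; returns (picture, depth): 384x512x3 uint8, red, green, blue; 384x512 float32, m along the optical axis (not along the pixel's ray), 0 where there is no reading.
- camera_params(name): a dict with "K" (3x3 intrinsics, pixels), "position" and "rotation" of the camera in the world; the wrist camera has in their place "tool_from_camera" (4x4, takes a point from camera to tool coordinates, whose origin is the TCP and whose axes are the tool frame's). Camera axes: x right, y down, z forward; pixel columns grow to the right and rows downward; lengths in m; the calibration is good to about 2 mm. A picture is of the moment at which its call begins: read the wrist's pose just before it. camera_params takes no time and is no camera call.
A pose or a line that the arm cannot do raises Unreachable and nothing moves.
- finish_job(): hands the job in, once; it reports no verdict.
The state is a dict: "time_s": time; "joint_pos": joint angles; "qd": joint speeds; "joint_efforts": joint torques, N m; "position": TCP position; "tcp_rot": TCP orientation; "wrist_force": force on the tool from outside, world axes, zero at the start; "ft_torque": the same for the moment, N m; "finger_gap": finger opening in m.
Only numpy, scipy, OpenCV 4.12 (cv2) and the standard library are available. Lean on these libraries where they do the work, as an engineer would, in place of code of your own. Each camera call takes 0.05 s, during which the arm holds its last target. There are 200 camera calls.

## Task

One of the two teal belt pulleys on the bench stands has a bulge on its rim. Turn that pulley by its black knob, always slower than half a turn a second, and stop it with the middle of the bulge right at the tip of its own stand's red pointer, then let go; leave the other pulley as it is.

Things in the scene. Friction and masses are not known exactly. Their poses are not given: they have to be found in the camera images.
- bulged_pulley: The pulley to turn: flat teal disc, 150 mm across, 20 mm thick, with a bulge on its rim. Turns both ways, many turns, about its upright axis, friction about 2 N at the knob, stays where left. Origin: on the axis at the disc's underside, 45 mm above the bench; z up, x to the bulge's middle, turning with the disc. Its knob's axis is at x -25, y +43 mm: 50 mm from the axis, 2.1 rad anticlockwise (from above) of the bulge.
- high_spot (a point): Middle of the bare-metal bulge: its outermost point, 87 mm from the pulley's axis (12 mm outside the rim), 65 mm above the bench. The bulge is about 50 mm wide along the rim. The white dot and dark round spots on the pulleys' faces are only marks.
- pointer_tip (a point): Tip of the fixed red pointer on the bulged pulley's own stand, 60 mm above the bench, 92 mm from the pulley's axis, at which it aims (clears the bulge by 5 mm). Its grey post, 30 mm wide, stands 119 to 141 mm from the axis, top 68 mm above the bench. The stand is a fixed round dark base, 210 mm across, 15 mm high.
- other_knob (a point): Centre of the knob's top on the other, truly round pulley, to be left alone. The pulleys, stands and knobs are alike: each knob is an upright round black peg, 20 mm across, spinning freely on a pin 50 mm from the pulley's axis, rising from 65 mm (disc's top face) to 105 mm above the bench. Nothing else on a stand is above 72 mm.

How it is judged:
At the end, for the whole second after the job is handed in: The bulged pulley is at rest, with the middle of its bulge within 18 mm of its pointer's tip seen from above (about 11 degrees either way) (horizontal distance between high_spot and pointer_tip below 0.018 m and angular speed of bulged_pulley below 0.05 rad/s); the robot touches nothing.
It fails at once if the bulged pulley turns as fast as half a turn a second (3.14 rad/s) (angular speed of bulged_pulley above 3.14 rad/s).
It fails at once if the other pulley is turned (its knob shifts more than 10 mm) (distance of other_knob from where it was at the start of the episode above 0.01 m).
It also fails if it takes over 42 s, if anything falls off the work surface, if the arm or the gripper's body presses on something with over 40 N, if the wrist force passes 120 N, or if a joint passes its speed limit or range.

## Working session

There is one attempt and no reset: what is moved stays moved. The work goes in short steps, each a Python script; the robot and the scene stay as the last script left them, time stands still between calls to the robot, and variables do not carry over. Pictures are saved under pics/ and viewed, about 8 in all and at most 12, crops included, and the job is handed in when it is done.

```bash
ls; mkdir -p pics; python3 - <<'E'
from rig import *
import cv2,numpy as np
for n in("top","scene"):
    im,d=camera(n); cv2.imwrite(f"pics/{n}0.png",im[:,:,::-1]); np.savez(f"{n}0.npz",im=im,d=d)
    p=camera_params(n); print(n,p)
print(sense()["time_s"],sense()["tcp_rot"])
E
```

```text
pics
top {'K': array([[486.09926233,   0.        , 244.79028649],
       [  0.        , 486.09926233, 205.67340232],
       [  0.        ,   0.        ,   1.        ]]), 'position': array([0.50370412, 0.0298997 , 1.15656686]), 'rotation': array([[-0.02155697, -0.99790655,  0.06097385],
       [-0.9997132 ,  0.02215202,  0.00909994],
       [-0.01043158, -0.0607602 , -0.99809788]])}
scene {'K': array([[367.90300892,   0.        , 246.31136008],
       [  0.        , 367.90300892, 191.79535768],
       [  0.        ,   0.        ,   1.        ]]), 'position': array([0.85661468, 0.22738581, 0.69058887]), 'rotation': array([[-0.61238523,  0.6751348 , -0.41131173],
       [ 0.79053318,  0.51871173, -0.32556938],
       [-0.006451  , -0.52452945, -0.85136786]])}
0.1 [[-4.71047134e-04 -9.52093814e-01  3.05805736e-01]
 [-1.65274204e-03  3.05806094e-01  9.52092381e-01]
 [-9.99998523e-01 -5.69376102e-05 -1.71761456e-03]]
```

View pics/top0.png

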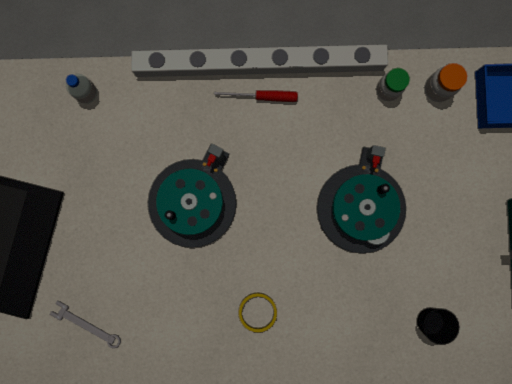

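View pics/scene0.png

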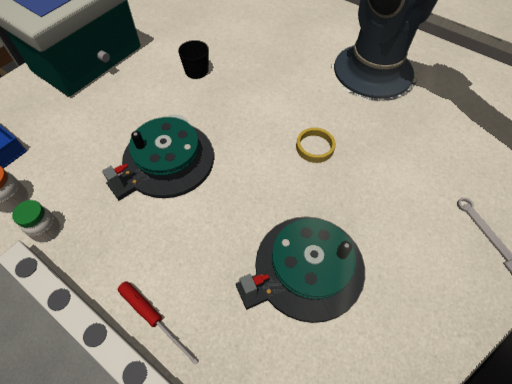

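The top view shows the bulged pulley on the right, with its hub near (367,207), bulge near (378,238), knob near (383,189) and pointer near (376,160). The scene view shows the same pulley at the upper left. Next I'll measure these points from both views.

```bash
cat > h.py <<'E'
import numpy as np,cv2
from rig import *
P={n:camera_params(n) for n in("top","scene")}
def ray(n,uv):
    p=P[n]; d=p["rotation"]@np.linalg.solve(p["K"],[uv[0],uv[1],1.]); return np.array(p["position"]),d
def plane(n,uv,z):
    o,d=ray(n,uv); return o+d*(z-o[2])/d[2]
def tri(a,b):
    (o1,d1),(o2,d2)=ray("top",a),ray("scene",b)
    s=np.linalg.lstsq(np.c_[d1,-d2],o2-o1,rcond=None)[0]; p,q=o1+d1*s[0],o2+d2*s[1]
    return (p+q)/2,np.linalg.norm(p-q)
def blobs(mask,box,amin=3):
    m=np.zeros(mask.shape,np.uint8); x0,y0,x1,y1=box; m[y0:y1,x0:x1]=mask[y0:y1,x0:x1]
    n,l,s,c=cv2.connectedComponentsWithStats(m.astype(np.uint8))
    return [(s[i,4],s[i,:4].tolist(),c[i].round(1).tolist()) for i in range(1,n) if s[i,4]>=amin],l
E
python3 - <<'E'
from h import *
box={"top":(315,140,410,255),"scene":(100,105,220,205)}
for n in box:
    im=np.load(f"{n}0.npz")["im"]; hsv=cv2.cvtColor(im,cv2.COLOR_RGB2HSV); H,S,V=cv2.split(hsv)
    for k,m in dict(teal=(H>75)&(H<100)&(S>120)&(V>50),red=((H<8)|(H>172))&(S>150)&(V>80),pale=(S<60)&(V>130)).items():
        print(n,k,blobs(m,box[n],6)[0])
    x0,y0,x1,y1=box[n]; c=cv2.resize(im[y0:y1,x0:x1,::-1],None,fx=5,fy=5,interpolation=cv2.INTER_CUBIC); cv2.imwrite(f"pics/{n}c.png",c[:600,:800])
E
python3 -c "
import cv2,numpy as np
a=cv2.imread('pics/topc.png');b=cv2.imread('pics/scenec.png')
a=cv2.resize(a,None,fx=.7,fy=.7);b=cv2.resize(b,None,fx=.7,fy=.7);h=max(a.shape[0],b.shape[0])
f=lambda i:np.pad(i,((0,h-i.shape[0]),(0,0),(0,0)))
cv2.imwrite('pics/both.png',np.hstack([f(a),f(b)]))"
```

```text
top teal [(np.int32(2558), [334, 174, 66, 66], [366.5, 207.5])]
top red [(np.int32(50), [373, 156, 7, 11], [375.7, 160.1])]
top pale []
scene teal [(np.int32(2204), [129, 118, 69, 53], [163.8, 144.2]), (np.int32(7), [173, 169, 7, 3], [176.0, 170.1]), (np.int32(24), [153, 172, 19, 3], [161.4, 172.7])]
scene red [(np.int32(58), [114, 164, 13, 9], [120.1, 168.0])]
scene pale [(np.int32(5547), [100, 105, 120, 100], [156.2, 147.8]), (np.int32(6), [134, 133, 3, 2], [135.0, 133.5]), (np.int32(131), [155, 135, 17, 13], [162.8, 141.2]), (np.int32(26), [184, 144, 7, 5], [186.9, 146.2])]
```

View pics/both.png

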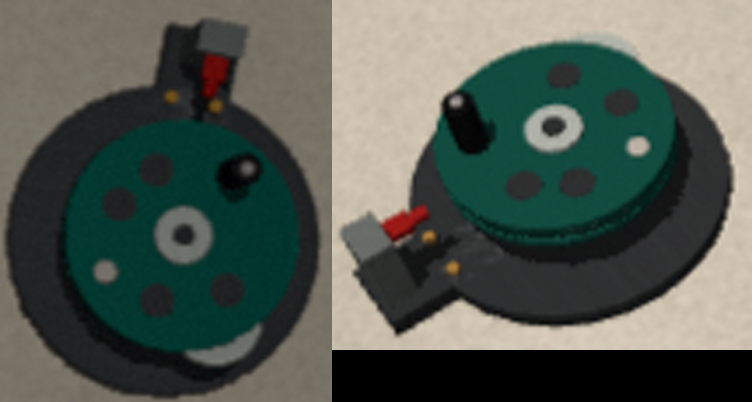

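The crops show the hub at top (367.6,207.1) and scene (162.9,141.3). The knob top is at (386,188) and (135.7,133.6). The red pointer tip is at (374.7,167) and (127.4,165). The bulge's ends on the rim are at top (367.3,240.9) and (389.9,232.9).

```bash
python3 - <<'E'
from h import *
h,e=tri((367.6,207.1),(162.9,141.3)); k,e2=tri((385.9,188),(135.7,133.6)); t,e3=tri((374.7,167.1),(127.4,165))
print("hub",h,e,"\nknob",k,e2,np.hypot(*(k-h)[:2]),"\ntip",t,e3,np.hypot(*(t-h)[:2]))
ang=lambda p:np.arctan2(*(p-h)[1::-1])
b=[plane("top",u,.065) for u in((367.3,240.9),(389.9,232.9))]
print("ends r",[np.hypot(*(x-h)[:2]) for x in b],[ang(x) for x in b])
print("knob,tip ang",ang(k),ang(t),"bulge from knob",ang(k)-2.1)
q=np.array(sense()["joint_pos"]);a=ang(k);dl=(ang(t)-ang(k)+2.1+np.pi)%(2*np.pi)-np.pi;print("turn",dl)
for z in(.18,.1):
  for f in np.linspace(0,1,6):
    th=a+f*dl
    for s in(1,-1):
      jz=s*np.array([-np.sin(th),np.cos(th),0]);x=np.array([0,0,-1.]);R=np.c_[x,np.cross(jz,x),jz]
      r=inverse_kinematics([h[0]+.05*np.cos(th),h[1]+.05*np.sin(th),z],R)
      print(z,round(th,2),s,None if r is None else np.round(r,2))
E
```

```text
hub [ 0.56167286 -0.23656821  0.0631309 ] 0.0014803454190383065 
knob [ 0.59997033 -0.26791852  0.10200136] 0.000547699518296617 0.04949280831084653 
tip [ 0.6517409  -0.25664633  0.05675505] 0.0009670404691592722 0.09227883478570154
ends r [np.float64(0.07631780476569518), np.float64(0.07550463713590518)] [np.float64(3.0829489310420244), np.float64(-2.4771191190749864)]
knob,tip ang -0.6859799820951845 -0.2193354357639576 bulge from knob -2.7859799820951845
turn 2.5666445463312275
0.18 -0.69 1 [-0.15  0.61  0.76  1.69 -0.48  1.04  1.65]
0.18 -0.69 -1 [-0.33  0.77  1.11  1.7  -0.74  1.16 -1.27]
0.18 -0.17 1 [-0.13  0.58  0.65  1.68 -0.4   1.02  2.06]
0.18 -0.17 -1 [-0.37  0.77  1.12  1.7  -0.75  1.17 -0.79]
0.18 0.34 1 [-0.13  0.55  0.59  1.71 -0.35  0.99  2.5 ]
0.18 0.34 -1 [-0.41  0.75  1.11  1.72 -0.73  1.15 -0.32]
0.18 0.85 1 [ 0.92  0.67 -0.99  1.69  0.62  1.12  2.17]
0.18 0.85 -1 [-0.43  0.68  1.05  1.77 -0.66  1.09  0.13]
0.18 1.37 1 [-0.5   0.67  1.11  1.84 -0.68  1.08 -2.47]
0.18 1.37 -1 [-0.44  0.61  1.    1.83 -0.59  1.03  0.59]
0.18 1.88 1 [-0.51  0.63  1.11  1.89 -0.65  1.05 -1.95]
0.18 1.88 -1 [-0.43  0.55  0.97  1.89 -0.54  0.99  1.09]
0.1 -0.69 1 [-0.06  0.67  0.62  1.74 -0.49  0.89  1.65]
0.1 -0.69 -1 [-0.32  0.89  1.1   1.75 -0.9   1.09 -1.16]
0.1 -0.17 1 [-0.02  0.64  0.49  1.73 -0.38  0.86  2.04]
0.1 -0.17 -1 [-0.36  0.9   1.1   1.75 -0.9   1.09 -0.68]
0.1 0.34 1 [-0.01  0.61  0.41  1.76 -0.32  0.83  2.46]
0.1 0.34 -1 [-0.36  0.81  1.    1.78 -0.8   1.01 -0.27]
0.1 0.85 1 [ 0.92  0.79 -1.    1.75  0.77  1.04  2.06]
0.1 0.85 -1 [-0.37  0.76  0.94  1.83 -0.74  0.96  0.19]
0.1 1.37 1 [-0.48  0.82  1.11  1.89 -0.87  1.02 -2.32]
0.1 1.37 -1 [-0.4   0.72  0.95  1.89 -0.74  0.93  0.7 ]
0.1 1.88 1 [-0.48  0.78  1.11  1.95 -0.86  0.98 -1.78]
0.1 1.88 -1 [-0.43  0.71  0.99  1.95 -0.76  0.92  1.27]
```

All measured points agree with the text: knob radius 49.5 mm, tip radius 92.3 mm, bulge ends at the rim radius, and bulge angle -2.79 from the knob against -2.84 from its ends. The turn needed is about +2.58 rad. I'll hover over the knob and check with the wrist camera.

```bash
cat >> h.py <<'E'
H=np.array([0.5617,-0.2366]); A0=-0.686; TIP=-0.219
def pose(th,z,r=.05):
    jz=np.array([np.sin(th),-np.cos(th),0]);x=np.array([0,0,-1.])
    return [H[0]+r*np.cos(th),H[1]+r*np.sin(th),z],np.c_[x,np.cross(jz,x),jz]
E
python3 - <<'E'
from h import *
movep(*pose(A0,.22)); s=sense(); im,_=camera("wrist"); p=camera_params("wrist"); cv2.imwrite("pics/w1.png",im[:,:,::-1])
T=np.eye(4);T[:3,:3]=s["tcp_rot"];T[:3,3]=s["position"];W=T@p["tool_from_camera"]; np.savez("w1.npz",im=im,W=W,K=p["K"])
for n,X in dict(hub=[*H,.065],knob=[.600,-.2679,.105],tip=[.6517,-.2566,.06]).items():
    c=p["K"]@(np.linalg.inv(W)@[*X,1])[:3]; print(n,(c[:2]/c[2]).round(1))
print(s["time_s"],s["position"],np.round(s["joint_pos"],2))
E
```

```text
hub [260.2 232.7]
knob [260.7 198.2]
tip [212.8 145. ]
3.5583 [ 0.60087343 -0.26738588  0.21981154] [-0.33  0.71  1.11  1.66 -0.67  1.21 -1.32]
```

View pics/w1.png

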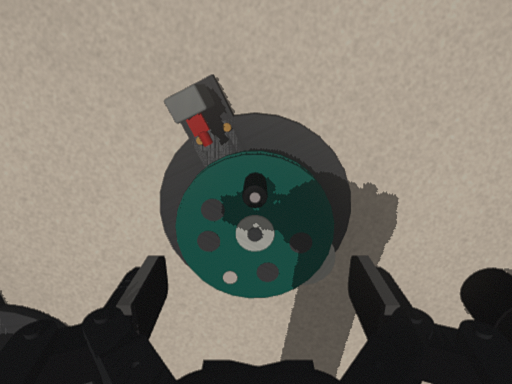

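The wrist view shows the hub at (255,233), the knob at (255,197) and the tip at (208,143). All three sit about 5 px (roughly 5 mm) to one side of where I predicted. The jaws' slack and the pad width cover that, so I'll descend, cage the knob loosely and turn.

```bash
python3 - <<'E'
from h import *
command_gripper(.06,20)
print(move_l(pose(A0,.102)[0],feed=.12,until_force=8))
command_gripper(.024,20); s=sense(); print(s["time_s"],s["position"],s["finger_gap"],s["wrist_force"])
for th in np.linspace(A0,A0+2.58+.03,17)[1:]:
    p,R=pose(th,.102); move_l(p,R,feed=.04); s=sense(); print(round(s["time_s"],2),np.round(s["wrist_force"],1),np.round(s["joint_pos"][6],2))
E
```

```text
False
5.55 [ 0.60044553 -0.26828363  0.10217982] 0.023588475048290994 [0.24941483 0.88177464 0.13149962]
5.9 [-0.1  0.4  1. ] -1.11
6.25 [ 0.5 -0.6  0.8] -0.98
6.6 [0.7 0.9 0.4] -0.86
6.95 [-0.1  0.1  0.2] -0.73
7.3 [-0.1 -1.2 -0. ] -0.61
7.65 [-0.6  0.1  0.3] -0.48
8.0 [ 0.6  0.3 -0.3] -0.36
8.35 [ 0.1 -0.4 -0. ] -0.23
8.7 [0.3 0.3 0.1] -0.1
9.05 [ 0.1 -0.2  0.5] 0.03
9.4 [ 0.1 -0.2  0.3] 0.16
9.75 [0.2 0.1 0.5] 0.29
10.1 [ 1.1 -0.7 -0. ] 0.43
10.45 [-0.4  0.2 -0. ] 0.56
10.8 [ 0.2 -1.   0.3] 0.7
11.15 [ 0.4 -0.2  0.4] 0.84
```

The wrist force stayed near zero where I expected about 2 N. I'll open, lift and look.

```bash
python3 - <<'E'
from h import *
command_gripper(.06); p,_=pose(A0+2.61,.25); move_l(p,feed=.15); s=sense()
im,_=camera("wrist"); t,_=camera("top"); sc,_=camera("scene"); np.savez("2.npz",t=t,sc=sc,im=im)
x=cv2.resize(t[140:255,315:410,::-1],None,fx=3.5,fy=3.5,interpolation=cv2.INTER_CUBIC)
y=cv2.resize(sc[105:205,100:220,::-1],None,fx=3.5,fy=3.5,interpolation=cv2.INTER_CUBIC)
cv2.imwrite("pics/b2.png",np.hstack([x,np.pad(y,((0,x.shape[0]-y.shape[0]),(0,0),(0,0)))])); cv2.imwrite("pics/w2.png",im[:,:,::-1]); print(s["time_s"])
E
```

```text
12.725
```

View pics/w2.png

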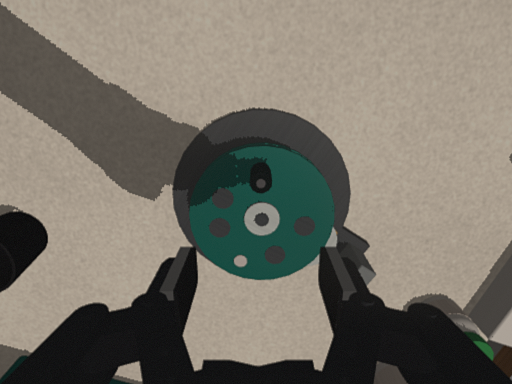

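View pics/b2.png

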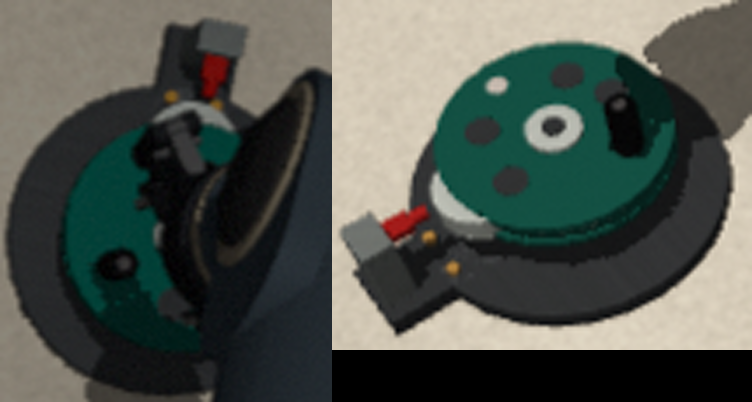

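The pulley turned and the bulge now sits at the pointer. In the top view the knob is at (350.1,214.6) and the bulge's ends are near (358.4,173.7) and (383.3,177.1). In the scene view the knob is at (182,134.7). Next I'll work out the angle.

```bash
python3 - <<'E'
from h import *
k,e=tri((350.1,214.6),(182,134.7)); d=k[:2]-H; a=np.arctan2(d[1],d[0]); print(k,e,np.hypot(*d),a,"bulge",a-2.1,"err deg",np.degrees(a-2.1-TIP))
for n,ends in dict(top=((358.4,173.7),(383.3,177.1)),scene=((100+100/3.5,105+175/3.5),(100+165/3.5,105+222/3.5))).items():
    b=[plane(n,u,.065)[:2]-H for u in ends]; g=[np.arctan2(v[1],v[0]) for v in b]; print(n,[np.hypot(*v) for v in b],g,np.degrees(np.mean(g)-TIP))
E
```

```text
[ 0.54387822 -0.18818581  0.10312012] 0.0006845931208795314 0.051590209954226515 1.9235133792675638 bulge -0.17648662073243626 err deg 2.4358372048703774
top [np.float64(0.07752003840031041), np.float64(0.07568394754089176)] [np.float64(0.24683613751577674), np.float64(-0.5061106122837788)] 5.12010914352619
scene [np.float64(0.07915863948433302), np.float64(0.07779282889466459)] [np.float64(-0.40189636959664315), np.float64(0.3398669936958097)] 10.7707649908909
```

The estimates range from 2.4 to 10.8 degrees, so I'll clear the arm out of the way and measure the bulge cleanly.

```bash
python3 - <<'E'
from h import *
movep([.45,.1,.35],sense()["tcp_rot"]); print(sense()["time_s"])
t,_=camera("top"); sc,_=camera("scene"); np.savez("3.npz",t=t,sc=sc)
x=cv2.resize(t[145:215,330:405,::-1],None,fx=5,fy=5,interpolation=cv2.INTER_CUBIC)
y=cv2.resize(sc[125:195,105:185,::-1],None,fx=5,fy=5,interpolation=cv2.INTER_CUBIC)
cv2.imwrite("pics/b3.png",np.hstack([x,y]))
E
```

```text
14.0917
```

View pics/b3.png

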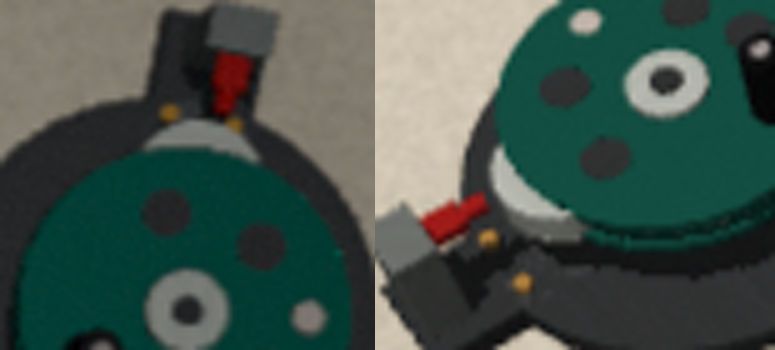

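With the arm clear, the top-view ends are (358.6,175.4) and (382,177.4), the tip is (374.8,168.2), and the bulge sits slightly anticlockwise of the pointer. I'll put numbers on it, adding a colour mask of the bulge.

```bash
python3 - <<'E'
from h import *
d=np.load("3.npz")
an=lambda v:np.degrees(np.arctan2(v[1],v[0]))
hub=[plane("top",(330+188/5,145+310/5),.065)[:2],plane("scene",(105+(666-375)/5,125+80/5),.065)[:2]]
for i,(n,im,ends,tip) in enumerate((("top",d["t"],((358.6,175.4),(382,177.4)),(374.8,168.2)),("scene",d["sc"],((129,154),(146.6,168)),(127.4,165.6)))):
    for h in (H,hub[i]):
        t=an(plane(n,tip,.06)[:2]-h); e=[plane(n,u,.065)[:2]-h for u in ends]
        S,V=cv2.split(cv2.cvtColor(im,cv2.COLOR_RGB2HSV))[1:]
        yy,xx=np.nonzero((S<75)&(V>(85 if n=="top" else 120)))
        q=np.array([plane(n,(u,v),.065)[:2]-h for u,v in zip(xx,yy)]); r=np.hypot(*q.T); a=np.degrees(np.arctan2(q[:,1],q[:,0]))
        m=(r>.077)&(r<.088)&(abs(a-t)<45); am=a[m]
        print(n,h.round(4),"tip",t.round(1),"ends",[an(v).round(1) for v in e],"mid-tip",np.mean([an(v) for v in e])-t,"mask",m.sum(),am.mean()-t,(am.min()+am.max())/2-t)
E
```

```text
top [ 0.5617 -0.2366] tip -12.7 ends [np.float64(14.6), np.float64(-27.2)] mid-tip 6.387890030662892 mask 71 2.217741895376273 -10.230887767598237
top [ 0.5613 -0.2356] tip -13.3 ends [np.float64(13.8), np.float64(-27.8)] mid-tip 6.261220424704168 mask 72 6.014151239607552 -9.702940851507027
scene [ 0.5617 -0.2366] tip -9.9 ends [np.float64(-24.6), np.float64(18.3)] mid-tip 6.739379053769039 mask 129 -9.250844232844889 -11.10935869851196
scene [ 0.562  -0.2359] tip -10.3 ends [np.float64(-25.1), np.float64(17.9)] mid-tip 6.698857254059691 mask 130 -8.99033226139412 -11.120609623698048
```

The hand-picked ends give +6.4 and +6.7 degrees in the two views, and the knob gives +2.4. The masks picked up the grey post and base, so I discard them. That is within tolerance, but there's plenty of time for a nudge of about -5.5 degrees.

```bash
python3 - <<'E'
from h import *
a=1.888
movep(*pose(a,.2)); move_l(pose(a,.102)[0],feed=.12,until_force=8)
command_gripper(.024,20); command_gripper(.015,20); print(sense()["finger_gap"],sense()["wrist_force"].round(1))
for th in (a-.048,a-.096): move_l(*pose(th,.102),feed=.03)
print(sense()["wrist_force"].round(1)); command_gripper(.06); move_l(pose(a-.096,.2)[0],feed=.12)
movep([.45,.1,.35],sense()["tcp_rot"]); print(sense()["time_s"])
t,_=camera("top"); sc,_=camera("scene"); np.savez("4.npz",t=t,sc=sc)
x=cv2.resize(t[145:215,330:405,::-1],None,fx=5,fy=5,interpolation=cv2.INTER_CUBIC)
y=cv2.resize(sc[125:195,105:185,::-1],None,fx=5,fy=5,interpolation=cv2.INTER_CUBIC)
cv2.imwrite("pics/b4.png",np.hstack([x,y]))
E
```

```text
0.019246390812941796 [-0.2  0.   1.8]
[-0.7  1.5  4.9]
20.3083
```

View pics/b4.png

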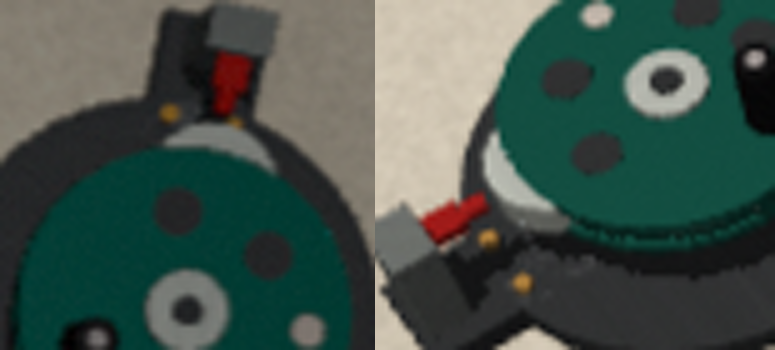

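The bulge ends are now at top crop (162,146) and (278,172). Their middle lies within about 2 degrees of the tip direction from the hub, and the arm is clear. I'll check the other pulley against the first picture and hand in.

```bash
python3 - <<'E'
from h import *
a=np.load("scene0.npz")["im"];b=np.load("4.npz")["sc"]
g=lambda i:i[215:320,240:370].astype(float).mean(2)
print("other pulley diff mean",abs(g(a)-g(b)).mean(),"shift",cv2.phaseCorrelate(g(a),g(b)))
finish_job()
E
```

```text
other pulley diff mean 2.938901098901099 shift ((0.505013697741802, 0.003284188850756209), 0.9998093782542555)
the job is handed in; nothing more can be done
```

I turned the bulged pulley about 2.5 rad anticlockwise by its knob, with the jaws loosely around it. I then gripped the knob and nudged it back about 5.5°, let go, moved the arm clear and handed the job in at about 20 s of the 42 s allowed.

- **Bulge position:** the last top view put the middle of the bulge about 1.5° (2–3 mm) from the pointer's direction. The limit is about 11°. I only looked at the scene view by eye, and it agreed.
- **Speed:** the knob was commanded at about 0.04 m/s on average, roughly 0.8 rad/s against the 3.14 limit. I did not measure the actual pulley speed.
- **Other pulley:** the arm never went near it. Comparing the first and last scene pictures showed no real movement; the 0.5 px shift it reported is probably an artefact of the method.
- **Checks that disagreed:**
  - Before the nudge, the knob's angle gave an error of 2.4°, while the bulge's ends gave 6.4° and 6.7° in the two views. I corrected by 5.5°, so about 4° of uncertainty remains.
  - The automatic colour masks of the bulge also picked up the grey post and base, so I discarded them.
  - The wrist camera was about 5 mm off my predicted positions, which the slack in the jaws took up.
  - The wrist force stayed below the expected 2 N during the main turn, so I confirmed from the pictures that the pulley had turned.

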